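# Press a mended TV remote shut in a toggle-clamp jig

### The arm

A 6-joint arm with a two-finger parallel gripper is mounted at the origin on the work surface. World frame = base frame: x ahead of the robot, y to its left, z up, the work surface at z = 0. Lengths are in mm, angles in rad, forces in N, time in s.
With the tool pointing down it reaches from about 300 to 775 mm from the base axis. Payload 14.6 kg.
Tool frame: the origin (TCP) lies midway between the tips of the shut fingers; the grasp point (between the pads) lies grasp_offset behind it (grasp_offset is the distance from the TCP to the grasp point, in mm); z points along the fingers, y is the line along which they close (so a half turn about z gives the same grasp; the last joint's range is limited). The gripper opens to 94 mm and grips with 3 to 60 N. Pads are 16 mm wide; open, the fingers measure 119 mm over their backs; the gripper's body (75 mm by 177 mm) begins 78 mm behind the grasp point.
Start: joints at [-1.314, 0.3, 1.521, -0, 1.321, -0.067], TCP at [174.987, -521.41, 205.446] pointing down, gripper open.
Joint ranges: [-3.03, 3.03], [-0.79, 2.21], [0.23, 2.52], [-1.04, 4.18], [0, 3.07], [-2.55, 2.55]. Speed limits (rad/s): [2.22, 2.22, 2.57, 3.14, 3.14, 3.14].

### API

Orientations are given as [roll, pitch, yaw] about the fixed x, y, z axes, in that order (R = Rz(yaw) Ry(pitch) Rx(roll)).
In Python, from cell import * gives the robot as it stands. The module is installed in compiled form; this text tells all that it offers.
- The arm moves only by the shell command python3 -m jog 'ROWS' [FORCE]. ROWS is JSON, a list of rows, each a list of 3 entries, a list of its own where there are three numbers: the finger opening in mm, from 0 to 94, then the shift along the tool's x, y, z in units of 50 mm (1.0 is 50 mm), then the turn about the tool's z in units of 180 degrees (1.0 is 180 degrees). In form: [[fingers, [dx, dy, dz], twist], ...]. A call has 1 to 20 rows; each row shifts and turns the commanded pose from where the row before left it, along the tool's axes as they then stand; what a row does not reach is not made up. A row lasts 1/10 s, in which the tool goes at most 50 mm and 8.59 degrees, less where a joint would pass 70% of its speed; a pose out of reach is approached as far as the arm can. A call with a number of a shift or a turn outside -1 to 1 is refused whole. A call with a gripper value outside its range is refused whole. The fingers move at their own pace and stop on an object; FORCE is the grip in N (left out, the last holds). Time passes only in rows, so rows that do not move let the fingers close. It gives the time, the measured TCP pose, the force, the opening and the grip force at its end, in the units of the state.
- read_state(): the state, without advancing time (a new reading comes with each control period).
- camera(name): name is "scene" or "top"; returns the picture (384x512x3 uint8, red, green, blue); there is no depth.
- calibration(name): a dict with "mtx" (3x3 intrinsics, pixels), "cam_to_world" (4x4, takes a point from camera to world coordinates). Camera axes: x right, y down, z forward; pixel columns grow to the right and rows downward; lengths in mm; the calibration is good to about 2 mm. A picture is of the moment at which its call begins. calibration takes no time and is no camera call.
- sign_off(): hands the job in; it is judged then, once.
Trained networks look in the newest picture that a camera, given by its name, has taken for a name from the list of things; names that differ only in an ending like _2 or _b are one class to them, and where a whole thing is asked for, a point or a joint stands for the part that bears it (a point fixed in the world has none). Each returns a list of dicts, best first, with "conf" (0 to 1); they miss things now and then, are a little off and sometimes report something else, mostly with a low value. They report only what shows in the picture. A call takes as long as a camera call.
- regions_of(camera, query): "pixels" (384x512 bool, what is visible of it) and "rect" ([centre column, centre row, width, height] in pixels, round what is visible of it).
The state is a dict: "clock": time; "joints": joint angles; "qd": joint speeds; "effort": joint torques, N m; "eef_pos": TCP position; "eef_rot": TCP orientation; "wrist_force": force on the tool from outside, world axes, zero at the start; "moment": the same for the moment, N m; "finger_gap": finger opening in mm; "finger_force": force on a finger pad.
Only numpy, scipy, OpenCV 4.12 (cv2) and the standard library are available. Lean on these libraries where they do the work, as an engineer would, in place of code of your own. Each camera call takes 0.05 s, during which the arm holds its last target. There are 200 camera calls.

### The job

The black TV remote on the repair mat has been mended, but its case still gapes: lay it face up in the nest of the press jig, then swing the toggle clamp over by its red handle until it locks past centre and has squeezed the case shut. Swing the clamp fully back open, lift the remote out and set it down gently, face up, in the middle of the round woven mat, clear of the things lying there. Leave everything else on the table where it stands.

Things in the scene. Friction and masses are not known exactly. Their poses are not given: they have to be found in the camera images.
- remote_mid (a point): black TV remote to be mended, 170 mm long (its x), 46 wide (y), keys on top (z); point on its middle axis, 11.5 above its underside; 110 to 200 g. Its two half-shells, each 11 thick, stand about 5 apart with white showing between: 27 high gaping, 22 shut. Starts face up on the dark blue-green repair mat (240 x 250, 3 thick), left or right of the jig
- remote_case (a joint): how far the remote's upper half-shell is pressed down onto the lower, m: about 0 gaping, 0.005 shut. Tight snap fit: it takes 9 N straight down and stays where it is left
- jig: press jig, fixed: plywood board 235 x 215 mm, 18 thick, carrying the nest and behind it (towards -x) an upright-handle toggle clamp. Origin under the board; x from clamp to nest, z up. The board spans x -120 to +115, y +-107. The clamp works in the plane y = 0, over x -75 (bracket) to +65
- nest (a point): centre of the nest at the height of the rests under the remote (jig x +65, 30 above the table, 12 above the board); axes as the jig's. The remote lies along y, either way round. Rests and wooden side cheeks stand at y 48 to 76 and -48 to -76 (cheeks rise 8 above the rests, 6 clear beside the remote; end stops 7 clear); within y +-48 fingers have free room down to the board
- clamp_pivot (a point): pivot of the clamp's arm in its steel bracket, 80 behind the nest centre and 24 above it; axes as the jig's. Pulling the handle back and down (to jig -x) swings the arm up and back, clear of the nest; pushing it up and forward swings the arm down onto the nest
- grip (a point): centre of the clamp handle's red grip: 14 wide (along jig y, the hinge direction), 20 deep, 76 long, on a thinner steel stem. Open it points to jig -x, nearly level (83 degrees back from upright); closed it stands up, leaning 15 degrees forward. It turns easily between fingers pinching it along jig y. It needs 3 to 10 N, and stays by itself when fully open or locked, but not half-way
- clamp_link (a joint): angle of the link under the handle, rad: 0 open, 0.59 dead centre, 0.63 locked over centre on its stop. From open to stop the grip centre goes, from the arm pivot, (jig x, z) mm: (-133,32) (-126,50) (-116,67) (-104,84) (-88,99) (-69,113) (-47,123) (-23,130) (-2,132) (12,131) (28,130) (41,127) (47,126) dead centre, (53,125) stop
- clamp_arm (a joint): angle of the clamp's arm, rad: 0 fully open (raised 106 degrees), 1.85 fully down with the spindle upright over the nest centre; locked on the remote it reads about 1.80, since the linkage gives a little
- clamp_foot: red rubber foot of the arm's spindle, 32 wide; origin at the middle of its face. It gives 1 mm per 6 N; locked, it presses the shut remote with about 10 N. With the clamp open it stands about 95 behind the nest centre and 105 above it, so a hand can come straight down on the nest
- round_mat_mid (a point): middle of the top of the round woven straw mat, 300 across, 4 thick, on the other side of the jig from the repair mat; axes as the world's. Earbud case 110 to 120 from its middle towards world -x (within 40 in y), watch 105 to 120 towards +x: the strip between them along world y is free
- mug: pale green coffee mug, 84 mm wide, 95 mm tall, with a handle; origin at the middle of its underside
- candle: candle in a clear glass, 84 mm wide, 85 mm tall; origin at the middle of its underside
- diffuser: glass reed diffuser, bottle 76 mm wide and 82 mm tall, thin wooden reeds spreading 75 mm to the sides up to 240 mm high; origin at the middle of its underside
- earbuds: white earbud case, 46 x 60 x 22 mm, lying on the round mat on its robot side; origin at the middle of its underside
- watch: dark steel wristwatch standing on its closed bracelet, face up, 42 mm (x) by 72 mm (y), 45 mm tall, on the round mat on the side away from the robot; origin at the middle of its underside
- screwdriver: small screwdriver with a flat-sided red handle (22 x 18 mm), 170 mm long, lying on the repair mat along its x axis; origin under the middle of it
- pink_box: pink carton, 150 x 90 x 42 mm, at the back of the table; origin at the middle of its underside
- white_remote: slim white remote of another device, 140 x 36 x 16 mm, at the back of the table: not the one to mend; origin at the middle of its underside

How it is judged:
By the outcome, as a careful person would: the job done as asked, in the order asked, and still so for the second after the job is handed in, with the robot touching nothing.
It also fails if it takes over 72 s, if anything falls off the work surface, if the arm or the gripper's body presses on something with over 40 N, if the wrist force passes 120 N, or if a joint passes its speed limit or range.

## Working session

There is one attempt and no reset: what is moved stays moved. The work goes in short steps, Python scripts to look and compute and a shell command to move; the robot and the scene stay as the last step left them, time stands still between calls to the robot, and variables do not carry over. Pictures are saved under pics/ and viewed, at most 10 in all, crops included, and the job is handed in when it is done.

```bash
mkdir -p pics; python3 - <<'E'
from cell import *
import cv2,numpy as np
for n in("scene","top"):
    im=camera(n); cv2.imwrite(f"pics/{n}0.png",cv2.cvtColor(im,cv2.COLOR_RGB2BGR))
    c=calibration(n); print(n,np.round(c["mtx"],1).tolist(),np.round(c["cam_to_world"],3).tolist())
s=read_state(); print(s)
E
```

```text
scene [[389.5, 0.0, 251.7], [0.0, 389.5, 189.8], [0.0, 0.0, 1.0]] [[0.55, 0.552, -0.627, 1352.434], [0.835, -0.384, 0.394, -500.133], [-0.023, -0.74, -0.672, 954.837], [0.0, 0.0, 0.0, 1.0]]
top [[492.3, 0.0, 264.5], [0.0, 492.3, 193.6], [0.0, 0.0, 1.0]] [[0.019, -0.998, 0.058, 477.666], [-1.0, -0.019, -0.002, -3.41], [0.003, -0.057, -0.998, 1508.524], [0.0, 0.0, 0.0, 1.0]]
{'clock': 0.1, 'joints': array([-1.31360737e+00,  3.00397150e-01,  1.52150667e+00, -8.83075613e-07,
        1.32069937e+00, -6.66063086e-02]), 'qd': array([ 0.00120085, -0.00201017, -0.00158341,  0.00059585,  0.00057545,
       -0.00130094]), 'effort': array([-1.76589194e-03, -5.32649624e+01, -3.53288019e+01,  7.08762067e-02,
        2.34931108e-02, -6.76391073e-05]), 'eef_pos': array([ 174.92673272, -521.19777104,  204.95837192]), 'eef_rot': array([-3.14058430e+00, -6.64045941e-05,  3.23795455e-01]), 'wrist_force': array([-0.99499643,  0.1218778 , -0.25809743]), 'moment': array([-0.0387294 ,  0.0325607 ,  0.03613822]), 'finger_force': 0.0, 'finger_gap': 94.01162553485142}
```

View pics/top0.png

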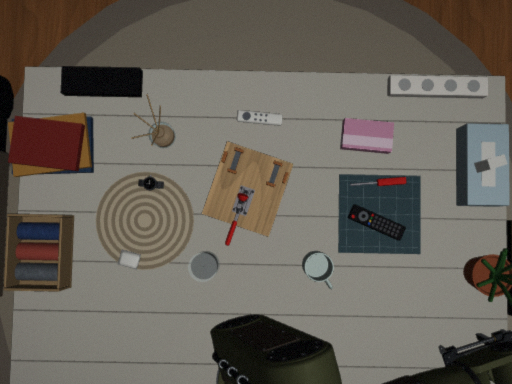

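View pics/scene0.png

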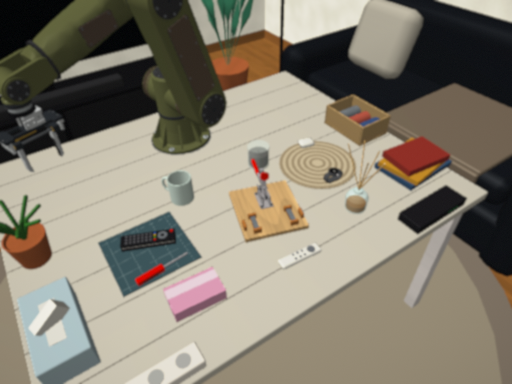

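The top view has world +x up and +y left. The remote lies on the repair mat at (377,222), the jig is around (247,190) with its handle towards the robot, and the round mat is at (145,220). The mug is at (318,265) and the candle at (204,265).

```bash
cat > h.py <<'E'
from cell import *
import cv2,numpy as np
def back(n,px,z):
    c=calibration(n);T=np.array(c["cam_to_world"]);px=np.atleast_2d(px).astype(float)
    d=np.c_[px,np.ones(len(px))]@np.linalg.inv(c["mtx"]).T@T[:3,:3].T
    return T[:3,3]+d*((z-T[2,3])/d[:,2])[:,None]
def proj(n,P):
    c=calibration(n);T=np.array(c["cam_to_world"]);q=(np.atleast_2d(P)-T[:3,3])@T[:3,:3]@np.array(c["mtx"]).T
    return q[:,:2]/q[:,2:]
def rect(n,q,z):
    r=regions_of(n,q)
    if not r: return None
    m=r[0]["pixels"];v,u=np.nonzero(m)
    w=back(n,np.c_[u,v],z)[:,:2].astype(np.float32)
    b=cv2.minAreaRect(w);return r[0]["conf"],np.round(w.mean(0),1),np.round(b[0],1),np.round(b[1],1),round(b[2],1),m.sum()
E
python3 - <<'E'
from h import *
camera("top");camera("scene")
for q,z in(("remote_mid",27),("jig",18),("grip",80),("clamp_foot",135),("round_mat_mid",4),("mug",95),("candle",85),("earbuds",22),("watch",45),("screwdriver",18),("diffuser",82)):
    print(q,rect("top",q,z))
r=regions_of("top","jig")
if r:
    c=max(cv2.findContours(r[0]["pixels"].astype(np.uint8),0,2)[0],key=cv2.contourArea)
    a=cv2.approxPolyDP(c,5,True)[:,0]; print(a.tolist(),np.round(back("top",a,18)[:,:2]).tolist())
im=camera("top")
crop=cv2.resize(im[130:250,190:310],(720,720//1),interpolation=3)[:600]
cv2.imwrite("pics/jig.png",cv2.cvtColor(cv2.resize(im[135:255,185:325],(700,600),interpolation=3),4))
E
```

```text
remote_mid (0.71, array([ 483.7, -344.3], dtype=float32), array([ 483.7, -344.1]), array([173.1,  48.1]), 67.6, np.int64(896))
jig (0.56, array([575.1,  47.5], dtype=float32), array([549.2,  55.6]), array([217.5, 297.9]), 72.0, np.int64(5548))
grip (0.43, array([451.7,  88.2], dtype=float32), array([454.2,  87.3]), array([15.2, 89.4]), 70.7, np.int64(142))
clamp_foot (0.37, array([547.8,  56.5], dtype=float32), array([547.5,  56.6]), array([19.6, 27.9]), 1.1, np.int64(73))
round_mat_mid (0.91, array([478.4, 356.9], dtype=float32), array([476.1, 358.2]), array([295.3, 296. ]), 1.1, np.int64(7106))
mug (0.76, array([ 352.6, -162.9], dtype=float32), array([ 345.5, -161.3]), array([104.6,  88.5]), 0.6, np.int64(847))
candle (0.9, array([348.6, 165.2], dtype=float32), array([348.3, 165. ]), array([80.7, 89.5]), 27.6, np.int64(741))
earbuds (0.78, array([358.8, 397.1], dtype=float32), array([358.9, 397.3]), array([62.5, 47.2]), 74.5, np.int64(319))
watch (0.72, array([587.6, 333.7], dtype=float32), array([587.5, 332.3]), array([72.8, 40.4]), 67.2, np.int64(240))
screwdriver (0.59, array([ 608.8, -381.7], dtype=float32), array([ 608.1, -384. ]), array([24.8, 86.1]), 6.3, np.int64(193))
diffuser (0.63, array([729. , 298.1], dtype=float32), array([729.1, 296.9]), array([81.9, 74.6]), 69.2, np.int64(591))
[[289, 163], [226, 144], [202, 210], [231, 225], [226, 244], [236, 226], [269, 234]] [[658.0, -79.0], [713.0, 114.0], [510.0, 182.0], [467.0, 93.0], [409.0, 107.0], [464.0, 78.0], [442.0, -22.0]]
```

View pics/jig.png

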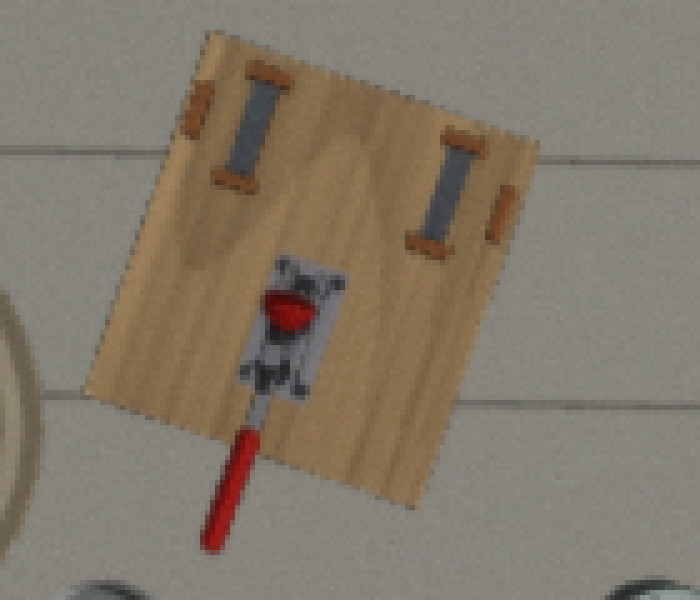

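The crop shows the board corners at about (212,32), (540,145), (415,507) and (87,395), the cheeks at (270,75), (235,180), (464,142) and (429,246), and the handle pointing back at (230,490). I'll fit the jig pose from these.

```bash
python3 - <<'E'
from h import *
from scipy.optimize import least_squares
px=np.array([(212,32),(540,145),(415,507),(87,395),(270,75),(235,180),(464,142),(429,246)])/5-.5*0+[185,135]-.4
L=np.array([(115,107,18),(115,-107,18),(-120,-107,18),(-120,107,18),(65+33,62,38),(65-33,62,38),(65+33,-62,38),(65-33,-62,38)],float)
R=lambda t:np.array([[np.cos(t),-np.sin(t),0],[np.sin(t),np.cos(t),0],[0,0,1]])
def f(p,s=slice(None)): return (proj("top",L[s]@R(p[2]).T+[p[0],p[1],0])-px[s]).ravel()
for s in (slice(0,4),slice(4,8),slice(None)):
    r=least_squares(f,[570,45,-.3],args=(s,));p=r.x;print(p.round(3),np.degrees(p[2]),np.abs(r.fun).max().round(2))
    for n,q in(("nest",(65,0,30)),("pivot",(-15,0,54)),("grip",(-148,0,86)),("foot",(-30,0,135))):print(n,(R(p[2])@q+[p[0],p[1],0]).round(1))
r=least_squares(lambda p:f(p,slice(None)),[570,45,-.3])
# remote details
camera("top");camera("scene")
m=regions_of("top","remote_mid")[0]["pixels"];v,u=np.nonzero(m)
w=back("top",np.c_[u,v],20)[:,:2];e,V=np.linalg.eigh(np.cov(w.T));print(w.mean(0),np.degrees(np.arctan2(V[1,1],V[0,1])))
r=regions_of("scene","remote_mid")
v,u=np.nonzero(r[0]["pixels"]);print("scene",r[0]["conf"],back("scene",np.c_[u,v],17)[:,:2].mean(0))
r=regions_of("scene","grip");print([ (x["conf"],x["rect"]) for x in r], proj("scene",(R(p[2])@(-148,0,86)+[p[0],p[1],0])))
E
```

```text
[ 5.80868e+02  4.53900e+01 -3.11000e-01] -17.830945415103177 0.8
nest [642.7  25.5  30. ]
pivot [566.6  50.   54. ]
grip [440.   90.7  86. ]
foot [552.3  54.6 135. ]
[ 5.80724e+02  4.51580e+01 -3.10000e-01] -17.765241027477845 0.23
nest [642.6  25.3  30. ]
pivot [566.4  49.7  54. ]
grip [439.8  90.3  86. ]
foot [552.2  54.3 135. ]
[ 5.80807e+02  4.53090e+01 -3.11000e-01] -17.83243920967211 0.77
nest [642.7  25.4  30. ]
pivot [566.5  49.9  54. ]
grip [439.9  90.6  86. ]
foot [552.2  54.5 135. ]
[ 485.00720942 -344.12417497] 66.48212147493854
scene 0.83 [ 483.32126089 -350.34997651]
[(0.49, [255.9, 167.8, 2.1, 17.4])] [[255.07341103 165.23221871]]
```

```bash
cat >> h.py <<'E'
def to(x,y,z,yawdeg):
    "print shift in units (in present tool axes) and twist in units"
    s=read_state();from scipy.spatial.transform import Rotation as Q
    Rm=Q.from_euler("xyz",s["eef_rot"]).as_matrix();d=np.array([x,y,z])-s["eef_pos"]
    yaw=np.degrees(s["eef_rot"][2]);dt=(yawdeg-yaw+180)%360-180
    print("shift",(Rm.T@d/50).round(2),"twist",round(-dt/180,3),"rows>=",round(abs(dt)/8.59,1),"pos",s["eef_pos"].round(1),"yaw",round(yaw,1),"F",s["wrist_force"].round(1),"gap",round(s["finger_gap"],1),"ff",round(s["finger_force"],1),"t",s["clock"],"j",s["joints"].round(2))
E
python3 -c "
from h import *
import cell
print([k for k in dir(cell) if k[0]!='_'], getattr(cell,'grasp_offset',None))
to(484.5,-345,120,67)"
```

```text
['Unreachable', 'calibration', 'camera', 'grasp_offset', 'read_state', 'regions_of', 'sign_off'] 18.8
shift [ 6.99 -1.38  1.71] twist -0.269 rows>= 5.6 pos [ 175.  -521.4  205.5] yaw 18.6 F [-1.1 -0.2  0.7] gap 94.0 ff 0.0 t 1.1 j [-1.31  0.3   1.52 -0.    1.32 -0.07]
```

```bash
python3 -m jog '[[94,[0.5,-0.1,0.1],0],[94,[0.8,-0.16,0.2],0],[94,[0.8,-0.16,0.2],0],[94,[0.8,-0.16,0.2],0],[94,[0.8,-0.16,0.2],0],[94,[0.8,-0.16,0.2],0],[94,[0.8,-0.16,0.2],0],[94,[0.8,-0.16,0.2],0],[94,[0.59,-0.12,0.11],0],[94,[0.3,-0.04,0.1],0],[94,[0,0,0],-0.045],[94,[0,0,0],-0.045],[94,[0,0,0],-0.045],[94,[0,0,0],-0.045],[94,[0,0,0],-0.045],[94,[0,0,0],-0.044],[94,[0,0,0],0]]' 25; python3 -c "
from h import *
to(484.5,-345,6,67)
im=camera('top');camera('scene');print(rect('top','remote_mid',20),rect('scene','remote_mid',17))
im=camera('scene');cv2.imwrite('pics/s1.png',cv2.cvtColor(cv2.resize(im[150:350,60:326],(798,600),interpolation=3),4))"
```

```text
clock: 2.8
eef_pos: [483.9, -345.4, 120.0]
eef_rot: [3.142, 0.0, 1.17]
wrist_force: [-0.6, 0.7, -0.2]
finger_gap: 94.0
finger_force: 0.0
shift [0.01 0.01 2.28] twist 0.0 rows>= 0.0 pos [ 483.9 -345.4  120. ] yaw 67.1 F [-0.6  0.7 -0.2] gap 94.0 ff 0.0 t 2.8 j [-0.68  0.48  1.48 -0.    1.18 -0.28]
(0.8, array([ 500.1, -310.1], dtype=float32), array([ 500., -310.]), array([96. , 43.8]), 65.5, np.int64(446)) (0.73, array([ 482.2, -350.1], dtype=float32), array([ 482.1, -349. ]), array([172.4,  64.1]), 67.5, np.int64(789))
```

View pics/s1.png

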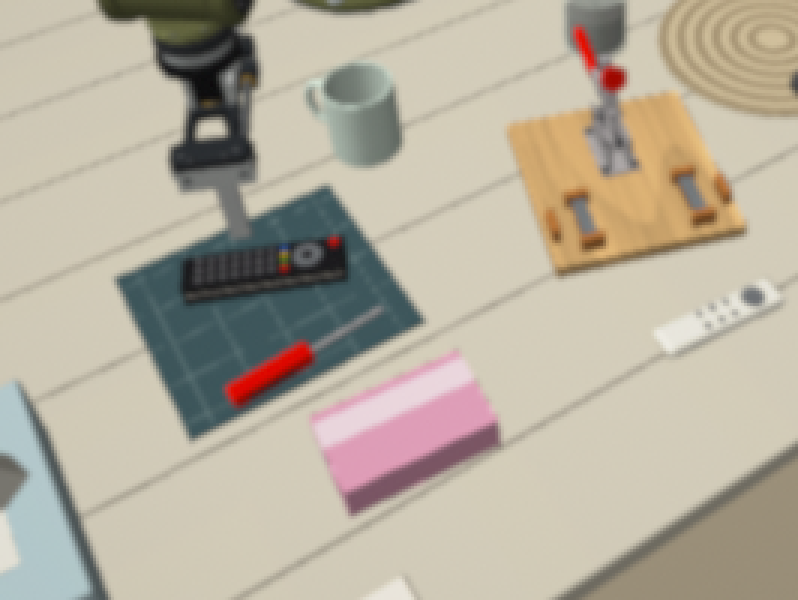

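The tool is over the remote, whose keys face up with a white gap showing, and the screwdriver is clear of the fingers. I'll descend and grip.

```bash
python3 -m jog '[[94,[0,0,0.5],0],[94,[0,0,0.6],0],[94,[0,0,0.6],0],[94,[0,0,0.4],0],[94,[0,0,0.18],0],[60,[0,0,0],0],[52,[0,0,0],0],[44,[0,0,0],0],[40,[0,0,0],0],[40,[0,0,0],0],[40,[0,0,0],0],[40,[0,0,0],0],[40,[0,0,0],0]]' 25;  python3 -c "
from h import *
to(484.5,-345,6,67)"
```

```text
clock: 4.35
eef_pos: [484.5, -344.9, 6.2]
eef_rot: [3.141, 0.0, 1.169]
wrist_force: [-0.5, 1.3, 2.8]
finger_gap: 45.5
finger_force: 25.0
shift [-0.  0.  0.] twist -0.0 rows>= 0.0 pos [ 484.5 -344.9    6.2] yaw 67.0 F [-0.5  1.3  2.8] gap 45.5 ff 25.0 t 4.35 j [-0.68  0.63  1.55  0.    0.97 -0.28]
```

```bash
python3 -m jog '[[40,[0,0,-0.1],0],[40,[0,0,-0.3],0],[40,[0,0,-0.5],0],[40,[0,0,-0.6],0],[40,[0,0,-0.6],0],[40,[0,0,-0.3],0],[40,[0,0,-0.1],-0.015],[40,[0,0,0],-0.014],[40,[0,0,0],0],[40,[0,0,0],0]]' 25;  python3 -c "
from h import *
to(644.6,24.8,130,72.2)
camera('top');camera('scene')
r=regions_of('scene','remote_mid')[0]['pixels'];v,u=np.nonzero(r);w=back('scene',np.c_[u,v],146)[:,:2]
p=read_state()['eef_pos'][:2];a=np.radians(72.2);q=(w-p)@np.array([[np.cos(a),-np.sin(a)],[np.sin(a),np.cos(a)]])
print(np.percentile(q,[.5,99.5],axis=0),len(w),q.mean(0))
im=camera('scene');cv2.imwrite('pics/s2.png',cv2.cvtColor(cv2.resize(im[100:300,60:326],(798,600),interpolation=3),4))"
```

```text
clock: 5.35
eef_pos: [484.2, -344.7, 130.8]
eef_rot: [-3.141, -0.0, 1.259]
wrist_force: [0.9, 0.0, -1.5]
finger_gap: 45.6
finger_force: 25.0
shift [8.02 0.78 0.02] twist -0.0 rows>= 0.0 pos [ 484.2 -344.7  130.8] yaw 72.1 F [ 0.9  0.  -1.5] gap 45.6 ff 25.0 t 5.35 j [-0.68  0.47  1.47  0.    1.2  -0.37]
[[-89.6651364  -42.03314981]
 [ 80.22717664  32.63725509]] 787 [-3.59210129 -7.15375906]
```

View pics/s2.png

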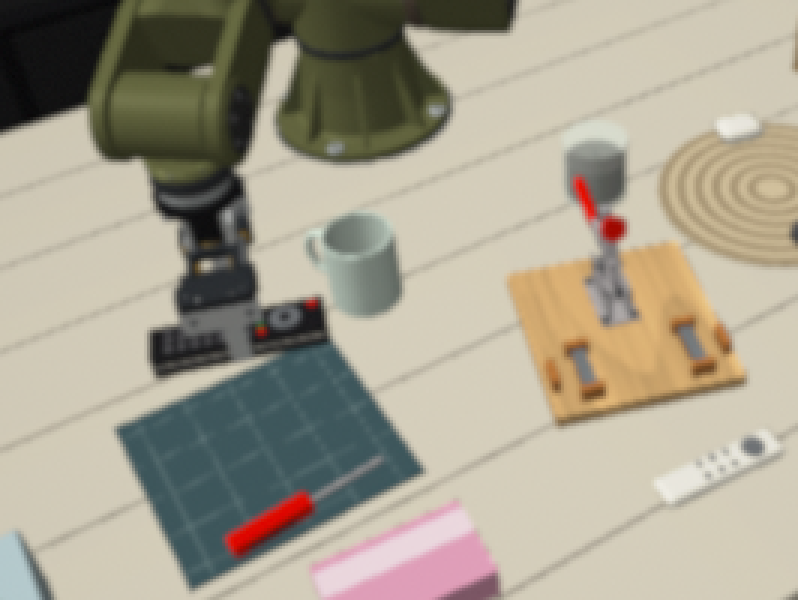

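The remote is held level, face up, between the fingers, and the jig is clear. I'll move above the nest.

```bash
python3 -m jog '[[40,[0.3,0.03,0],0],[40,[0.6,0.06,0],0],[40,[0.8,0.08,0],0],[40,[0.8,0.08,0],0],[40,[0.8,0.08,0],0],[40,[0.8,0.08,0],0],[40,[0.8,0.08,0],0],[40,[0.8,0.08,0],0],[40,[0.8,0.08,0],0],[40,[0.7,0.06,0],0],[40,[0.5,0.04,0],0],[40,[0.26,0.01,0],0],[40,[0.1,0,0],0],[40,[0,0,0],0],[40,[0,0,0],0],[40,[0,0,0],0]]' 25;  python3 -c "
from h import *
to(644.6,24.8,33,72.2)
im=camera('top');camera('scene')
p=read_state()['eef_pos'];a=np.radians(72.2);
for n,z in(('scene',p[2]+10.5),('top',p[2]+24)):
  r=regions_of(n,'remote_mid')[0]['pixels'];v,u=np.nonzero(r);w=back(n,np.c_[u,v],z)[:,:2]
  q=(w-p[:2])@np.array([[np.cos(a),-np.sin(a)],[np.sin(a),np.cos(a)]])
  print(n,np.percentile(q,[.5,99.5],axis=0).round(1),len(w),q.mean(0))
im2=camera('scene')
o=np.hstack([cv2.resize(im[130:250,180:300],(400,400),interpolation=3),cv2.resize(im2[100:240,180:320],(400,400),interpolation=3)])
cv2.imwrite('pics/s3.png',cv2.cvtColor(o,4))"
```

```text
clock: 7.15
eef_pos: [643.6, 26.2, 131.1]
eef_rot: [3.142, 0.0, 1.259]
wrist_force: [0.3, 0.4, -2.0]
finger_gap: 45.4
finger_force: 25.0
shift [-0.02  0.03  1.96] twist -0.0 rows>= 0.0 pos [643.6  26.2 131.1] yaw 72.1 F [ 0.3  0.4 -2. ] gap 45.4 ff 25.0 t 7.15 j [-0.02  0.57  1.31 -0.    1.26  0.3 ]
scene [[-88.1 -30. ]
 [ 80.3  29.7]] 517 [-15.84171153  -3.82588341]
top [[-85.  -22. ]
 [ 81.8  24. ]] 183 [-59.50060846   3.48100666]
```

View pics/s3.png

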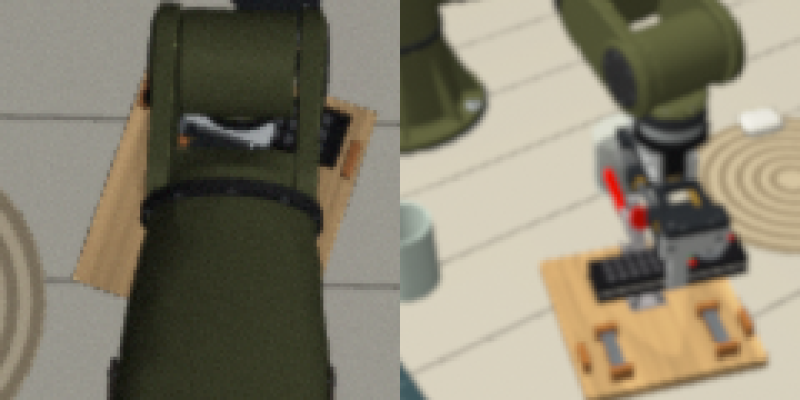

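The remote hangs over the nest with its ends about evenly placed: top extents are -85 to +82 and scene extents -88 to +80, so it sits about 2.5 mm off along its length. I'll correct that and lower in stages.

```bash
python3 -m jog '[[40,[0.03,0.03,0.2],0],[40,[0,0,0.4],0],[40,[0,0,0.4],0],[40,[0,0,0.3],0],[40,[0,0,0.2],0],[40,[0,0,0.1],0],[40,[0,0,0.1],0],[40,[0,0,0],0]]' 25;  python3 -c "
from h import *
to(645.4,27.2,33,72.2)"
```

```text
clock: 8.2
eef_pos: [645.7, 28.3, 45.8]
eef_rot: [-3.142, -0.0, 1.26]
wrist_force: [0.1, 0.4, -1.2]
finger_gap: 45.8
finger_force: 25.0
shift [-0.02  0.    0.26] twist -0.0 rows>= 0.0 pos [645.7  28.3  45.8] yaw 72.2 F [ 0.1  0.4 -1.2] gap 45.8 ff 25.0 t 8.2 j [-0.01  0.67  1.37  0.    1.11  0.3 ]
```

```bash
python3 -m jog '[[40,[-0.02,0,0.08],0],[40,[0,0,0.08],0],[40,[0,0,0.06],0],[40,[0,0,0.02],0],[40,[0,0,0],0]]' 25;  python3 -c "
from h import *
to(645.4,27.2,33,72.2)"
```

```text
clock: 8.7
eef_pos: [645.3, 27.3, 33.8]
eef_rot: [-3.141, 0.0, 1.26]
wrist_force: [0.4, 0.2, -0.9]
finger_gap: 45.8
finger_force: 25.0
shift [-0.    0.    0.02] twist -0.0 rows>= 0.0 pos [645.3  27.3  33.8] yaw 72.2 F [ 0.4  0.2 -0.9] gap 45.8 ff 25.0 t 8.7 j [-0.01  0.69  1.37 -0.    1.08  0.3 ]
```

```bash
python3 -m jog '[[40,[0,0,0.02],0],[40,[0,0,0.02],0],[40,[0,0,0],0]]' 25; python3 -m jog '[[50,[0,0,0],0],[56,[0,0,0],0],[62,[0,0,0],0],[70,[0,0,0],0],[70,[0,0,0],0]]'
```

```text
clock: 9.0
eef_pos: [645.6, 27.3, 33.2]
eef_rot: [3.141, -0.0, 1.26]
wrist_force: [-5.0, 0.6, 8.9]
finger_gap: 45.6
finger_force: 25.0
clock: 9.5
eef_pos: [645.4, 27.3, 31.9]
eef_rot: [3.142, -0.0, 1.26]
wrist_force: [-1.0, 0.2, -0.2]
finger_gap: 69.6
finger_force: 0.0
```

```bash
python3 -m jog '[[70,[0,0,-0.1],0],[70,[0,0,-0.3],0],[70,[0,0,-0.6],0],[70,[0,0,-0.6],0],[70,[0,0,-0.6],0],[70,[0,0,-0.6],0],[70,[0,0,-0.4],0],[70,[0,0,-0.2],0],[70,[0,0,0],0]]';  python3 -c "
from h import *
to(439.9,90.6,200,162.2)
im=camera('top');camera('scene')
print(rect('top','remote_mid',54))"
```

```text
clock: 10.4
eef_pos: [645.8, 27.3, 203.8]
eef_rot: [3.139, -0.001, 1.26]
wrist_force: [-0.5, 0.0, -0.8]
finger_gap: 70.2
finger_force: 0.0
shift [-0.05 -4.31  0.07] twist -0.5 rows>= 10.5 pos [645.8  27.3 203.8] yaw 72.2 F [-0.5  0.  -0.8] gap 70.2 ff 0.0 t 10.4 j [-0.01  0.52  1.22  0.    1.4   0.3 ]
(0.53, array([630.4, -25. ], dtype=float32), array([628.8, -23.6]), array([64.8, 44.3]), 72.6, np.int64(178))
```

```bash
python3 -m jog '[[60,[0,-0.3,0],0],[50,[0,-0.7,0],0],[50,[0,-0.8,0],0],[50,[0,-0.8,0],0],[50,[0,-0.8,0],0],[50,[0,-0.6,0],0],[50,[-0.05,-0.31,0.07],-0.02],[50,[0,0,0],-0.045],[50,[0,0,0],-0.045],[50,[0,0,0],-0.045],[50,[0,0,0],-0.045],[50,[0,0,0],-0.045],[50,[0,0,0],-0.045],[50,[0,0,0],-0.045],[50,[0,0,0],-0.045],[50,[0,0,0],-0.045],[50,[0,0,0],-0.045],[50,[0,0,0],-0.03],[50,[0,0,0],0]]' 25;  python3 -c "
from h import *
to(439.9,90.6,67,162.2)
im=camera('top');camera('scene');im2=camera('scene')
a=regions_of('top','remote_mid');b=regions_of('scene','remote_mid')
for n,r,z in(('top',a,57),('scene',b,47)):
  v,u=np.nonzero(r[0]['pixels']);w=back(n,np.c_[u,v],z)[:,:2].astype(np.float32);print(n,w.mean(0),cv2.minAreaRect(w))
o=np.hstack([cv2.resize(im[130:250,180:300],(400,400),interpolation=3),cv2.resize(im2[100:240,180:320],(400,400),interpolation=3)])
cv2.imwrite('pics/s4.png',cv2.cvtColor(o,4))"
```

```text
clock: 12.45
eef_pos: [439.1, 90.8, 197.6]
eef_rot: [-3.141, -0.001, 2.832]
wrist_force: [-0.4, 0.0, -0.2]
finger_gap: 50.1
finger_force: 0.0
shift [-0.02  0.    2.61] twist 0.0 rows>= 0.0 pos [439.1  90.8 197.6] yaw 162.3 F [-0.4  0.  -0.2] gap 50.1 ff 0.0 t 12.45 j [ 0.12  0.08  1.8   0.    1.26 -1.14]
top [643.2336    26.910742] ((642.9778442382812, 27.449790954589844), (168.8563995361328, 48.926849365234375), 72.5709228515625)Traceback (most recent call last):
  File "<string>", line 7, in <module>
    v,u=np.nonzero(r[0]['pixels']);w=back(n,np.c_[u,v],z)[:,:2].astype(np.float32);print(n,w.mean(0),cv2.minAreaRect(w))
                   ~^^^
IndexError: list index out of range
```

```bash
python3 -m jog '[[50,[-0.02,0,0.3],0],[50,[0,0,0.6],0],[50,[0,0,0.6],0],[50,[0,0,0.6],0],[50,[0,0,0.35],0],[50,[0,0,0.16],0],[30,[0,0,0],0],[20,[0,0,0],0],[10,[0,0,0],0],[10,[0,0,0],0],[10,[0,0,0],0],[10,[0,0,0],0],[10,[0,0,0],0]]' 30;  python3 -c "
from h import *
to(439.9,90.6,67,162.2)
camera('top');im2=camera('scene')
r=regions_of('scene','remote_mid');print([x['rect'] for x in r])
cv2.imwrite('pics/s4.png',cv2.cvtColor(cv2.resize(im2[90:250,170:330],(600,600),interpolation=3),4))"
```

```text
clock: 14.0
eef_pos: [440.7, 90.9, 68.3]
eef_rot: [3.141, 0.001, 2.831]
wrist_force: [0.6, 5.7, 2.4]
finger_gap: 13.7
finger_force: 30.0
shift [ 0.01 -0.01  0.03] twist -0.0 rows>= 0.0 pos [440.7  90.9  68.3] yaw 162.2 F [0.6 5.7 2.4] gap 13.7 ff 30.0 t 14.0 j [ 0.12  0.26  1.93  0.    0.95 -1.14]
[[273.4, 215.7, 53.5, 21.3]]
```

View pics/s4.png

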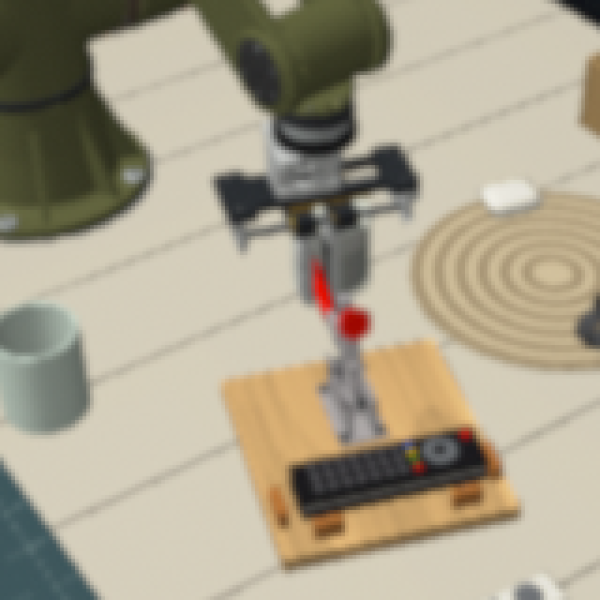

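The remote lies face up between the cheeks, and the handle is held. I'll swing the clamp along its arc.

```bash
python3 -m jog '[[10,[-0.07,0,-0.18],0],[10,[-0.07,0,-0.18],0],[10,[-0.1,0,-0.17],0],[10,[-0.1,0,-0.17],0],[10,[-0.12,0,-0.17],0],[10,[-0.12,0,-0.17],0],[10,[-0.16,0,-0.15],0],[10,[-0.16,0,-0.15],0],[10,[0,0,0],0]]' 30;  python3 -c "
from h import *
e=lambda x,z:(566.5+.952*x,49.9-.306*x,54+z-18.8)
to(*e(-88,99),162.2)"
```

```text
clock: 15.05
eef_pos: [484.0, 77.0, 135.5]
eef_rot: [3.141, 0.001, 2.831]
wrist_force: [0.6, 6.1, 0.8]
finger_gap: 13.5
finger_force: 30.0
shift [ 0.02 -0.01  0.03] twist -0.0 rows>= 0.0 pos [484.   77.  135.5] yaw 162.2 F [0.6 6.1 0.8] gap 13.5 ff 30.0 t 15.05 j [ 0.08  0.24  1.77  0.    1.13 -1.18]
```

```bash
python3 -m jog '[[10,[-0.19,0,-0.14],0],[10,[-0.19,0,-0.14],0],[10,[-0.22,0,-0.1],0],[10,[-0.22,0,-0.1],0],[10,[-0.24,0,-0.07],0],[10,[-0.24,0,-0.07],0],[10,[-0.21,0,-0.02],0],[10,[-0.21,0,-0.02],0],[10,[0,0,0],0]]' 30;  python3 -c "
from h import *
e=lambda x,z:(566.5+.952*x,49.9-.306*x,54+z-18.8)
to(*e(-2,132),162.2)"
```

```text
clock: 15.95
eef_pos: [565.5, 50.7, 167.5]
eef_rot: [3.141, -0.001, 2.831]
wrist_force: [2.2, 4.4, -1.4]
finger_gap: 13.7
finger_force: 30.0
shift [ 0.02 -0.01  0.01] twist -0.0 rows>= 0.0 pos [565.5  50.7 167.5] yaw 162.2 F [ 2.2  4.4 -1.4] gap 13.7 ff 30.0 t 15.95 j [ 0.02  0.37  1.52  0.    1.26 -1.24]
```

```bash
python3 -m jog '[[10,[-0.14,0,0.01],0],[10,[-0.14,0,0.01],0],[10,[-0.16,0,0.01],0],[10,[-0.16,0,0.01],0],[10,[-0.13,0,0.03],0],[10,[-0.13,0,0.03],0],[10,[-0.12,0,0.02],0],[10,[-0.12,0,0.02],0],[10,[0,0,0],0],[10,[0,0,0],0]]' 40;  python3 -c "
from h import *
e=lambda x,z:(566.5+.952*x,49.9-.306*x,54+z-18.8)
to(*e(53,125),162.2)"
```

```text
clock: 16.95
eef_pos: [617.3, 33.5, 160.6]
eef_rot: [-3.141, -0.0, 2.831]
wrist_force: [-0.1, 0.1, -0.1]
finger_gap: 9.8
finger_force: 0.0
shift [0.01 0.   0.01] twist -0.0 rows>= 0.0 pos [617.3  33.5 160.6] yaw 162.2 F [-0.1  0.1 -0.1] gap 9.8 ff 0.0 t 16.95 j [-0.    0.49  1.37 -0.    1.29 -1.26]
```

The gap reads 9.8 mm with no grip force, so the handle has slipped out. I'll look before going on.

```bash
python3 -c "
from h import *
camera('top');im2=camera('scene')
r=regions_of('scene','grip');print([(x['conf'],x['rect']) for x in r])
cv2.imwrite('pics/s5.png',cv2.cvtColor(cv2.resize(im2[90:250,170:330],(600,600),interpolation=3),4))"
```

```text
[(0.45, [299.0, 255.7, 43.3, 26.2])]
```

View pics/s5.png

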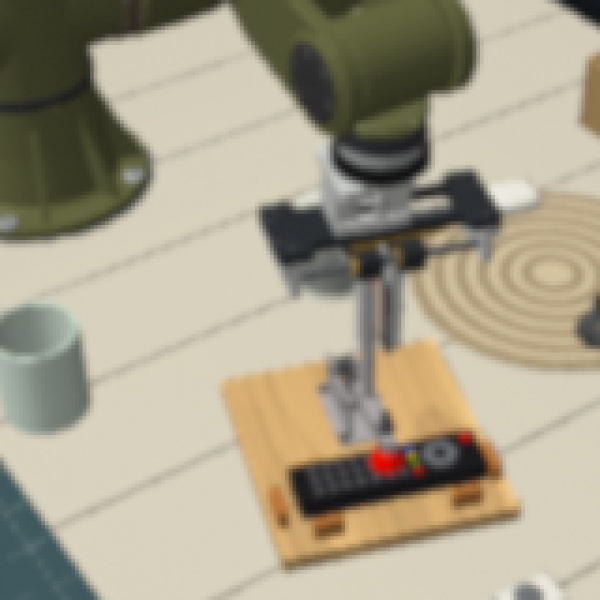

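```bash
python3 -m jog '[[10,[-0.05,0,-0.2],0],[10,[-0.1,0,-0.5],0],[20,[0,0,-0.6],0],[40,[0,0,-0.5],0],[50,[0,0,-0.2],0],[50,[0,0,0],0]]' 40;  python3 -c "
from h import *
e=lambda x,z:(566.5+.952*x,49.9-.306*x,54+z)
to(*e(53,125),162.2)
print(proj('scene',[e(28,130),e(41,127),e(53,125)]),proj('top',[e(28,130),e(41,127),e(53,125)]))
im=camera('top');im2=camera('scene')
for n in('top','scene'):
  r=regions_of(n,'grip');print([(x['conf'],x['rect']) for x in r])
o=np.hstack([cv2.resize(im[130:250,180:300],(400,400),interpolation=3),cv2.resize(im2[120:240,200:320],(400,400),interpolation=3)])
cv2.imwrite('pics/s6.png',cv2.cvtColor(o,4))"
```

```text
clock: 17.7
eef_pos: [625.0, 31.3, 262.4]
eef_rot: [3.141, 0.002, 2.831]
wrist_force: [0.2, -0.8, -0.2]
finger_gap: 38.7
finger_force: 0.0
shift [ 0.17 -0.01  1.67] twist -0.0 rows>= 0.0 pos [625.   31.3 262.4] yaw 162.2 F [ 0.2 -0.8 -0.2] gap 38.7 ff 0.0 t 17.7 j [-0.01  0.44  1.2  -0.    1.5  -1.27]
[[268.73373818 171.5404297 ]
 [269.99014295 174.86297861]
 [271.16612414 177.77505021]] [[247.25987045 178.79740281]
 [248.86021708 174.36651   ]
 [250.32226368 170.2686119 ]]
[(0.29, [257.4, 118.4, 44.4, 9.8])]
[(0.54, [269.2, 178.2, 7.3, 31.6])]
```

View pics/s6.png

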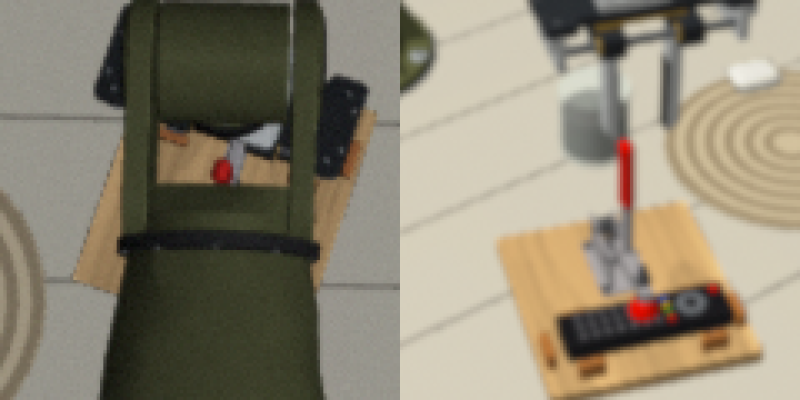

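The arm is down on the remote, but the handle stands upright (grip centre about (268,172) in the scene picture, rel. x about 25) and isn't locked. I'll push it from behind with closed fingers.

```bash
python3 -m jog '[[10,[0.2,0,0],0],[0,[0.5,0,0],0],[0,[0.5,0,0],0],[0,[0.3,0,0],0],[0,[0.13,0,0.1],0],[0,[0,0,0.4],0],[0,[0,0,0.5],0],[0,[0,0,0.4],0],[0,[0,0,0.2],0],[0,[0,0,0],0]]' 40;  python3 -c "
from h import *
e=lambda x,z:(566.5+.952*x,49.9-.306*x,z)
to(*e(35,180),162.2)"
```

```text
clock: 18.9
eef_pos: [546.6, 56.1, 179.3]
eef_rot: [-3.141, -0.003, 2.831]
wrist_force: [-0.6, -1.2, 0.5]
finger_gap: 0.7
finger_force: 0.0
shift [-1.12  0.   -0.02] twist -0.0 rows>= 0.0 pos [546.6  56.1 179.3] yaw 162.2 F [-0.6 -1.2  0.5] gap 0.7 ff 0.0 t 18.9 j [ 0.04  0.32  1.55 -0.    1.27 -1.22]
```

```bash
python3 -m jog '[[0,[-0.2,0,0],0],[0,[-0.2,0,0],0],[0,[-0.15,0,0],0],[0,[-0.1,0,0],0],[0,[-0.1,0,0],0],[0,[0,0,0],0]]'; python3 -m jog '[[0,[-0.08,0,0],0],[0,[-0.06,0,0],0],[0,[0,0,0],0]]'
```

```text
clock: 19.5
eef_pos: [583.1, 44.7, 181.0]
eef_rot: [3.142, 0.0, 2.831]
wrist_force: [-2.0, 1.2, 2.2]
finger_gap: 0.6
finger_force: 1.2
clock: 19.8
eef_pos: [589.6, 42.5, 180.7]
eef_rot: [-3.142, -0.0, 2.831]
wrist_force: [0.2, 0.8, 0.3]
finger_gap: 0.5
finger_force: 0.4
```

```bash
python3 -m jog '[[0,[-0.08,0,0],0],[0,[-0.06,0,0],0],[0,[0,0,0],0]]'; python3 -m jog '[[0,[-0.06,0,0],0],[0,[-0.04,0,0],0],[0,[0,0,0],0]]';python3 -c "
from h import *
camera('top');im2=camera('scene')
for n in('top','scene'):
  r=regions_of(n,'grip');print([(x['conf'],x['rect']) for x in r])
cv2.imwrite('pics/s7.png',cv2.cvtColor(cv2.resize(im2[120:240,200:320],(600,600),interpolation=3),4))"
```

```text
clock: 20.1
eef_pos: [596.4, 40.4, 180.9]
eef_rot: [3.142, 0.0, 2.831]
wrist_force: [-0.6, 0.8, 1.3]
finger_gap: 0.4
finger_force: 0.3
clock: 20.4
eef_pos: [600.1, 39.2, 180.3]
eef_rot: [-3.141, -0.003, 2.831]
wrist_force: [-7.6, 2.4, -0.6]
finger_gap: 0.7
finger_force: 3.2
[]
[(0.58, [267.1, 183.5, 8.5, 23.0])]
```

```bash
python3 -m jog '[[0,[-0.04,0,0],0],[0,[0,0,0],0]]'; python3 -m jog '[[0,[-0.04,0,0],0],[0,[0,0,0],0]]'
```

```text
clock: 20.8
eef_pos: [601.5, 38.8, 180.0]
eef_rot: [-3.141, -0.004, 2.831]
wrist_force: [-10.0, 3.7, -1.1]
finger_gap: 0.9
finger_force: 4.5
clock: 21.0
eef_pos: [602.9, 38.3, 179.6]
eef_rot: [-3.141, -0.006, 2.831]
wrist_force: [-12.4, 3.8, -2.8]
finger_gap: 0.4
finger_force: 5.8
```

View pics/s7.png

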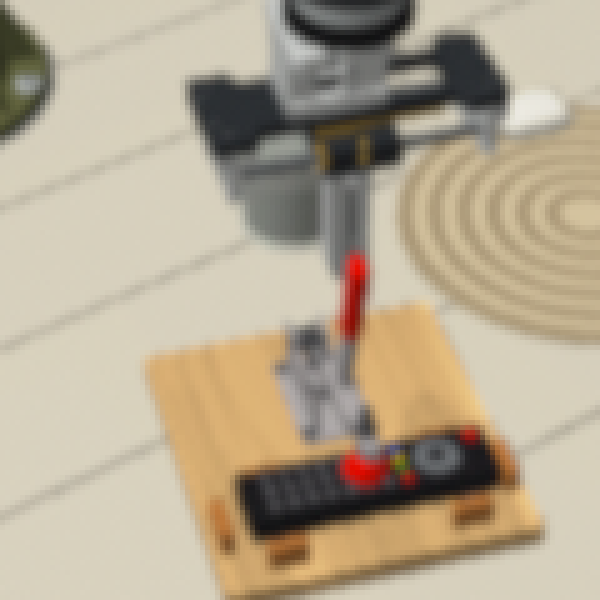

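```bash
python3 -m jog '[[0,[-0.06,0,0],0],[0,[0,0,0],0]]'; python3 -m jog '[[0,[0.2,0,0],0],[0,[0.5,0,0],0],[0,[0.6,0,0],0],[0,[0.2,0,-0.4],0],[0,[0,0,-0.6],0],[0,[0,0,-0.6],0],[0,[0,0,-0.3],0],[0,[0,0,0],0]]';python3 -c "
from h import *
camera('top');im2=camera('scene')
e=lambda x,z:(566.5+.952*x,49.9-.306*x,54+z)
print(proj('scene',[e(41,127),e(47,126),e(53,125)]))
for n in('top','scene'):
  r=regions_of(n,'grip');print([(x['conf'],x['rect']) for x in r])
hsv=cv2.cvtColor(im2,cv2.COLOR_RGB2HSV)
m=((hsv[...,0]<6)|(hsv[...,0]>174))&(hsv[...,1]>180)&(hsv[...,2]>90)
n,l,st,c=cv2.connectedComponentsWithStats(m.astype(np.uint8))
print([(st[i].tolist(),c[i].round(1).tolist()) for i in range(1,n) if st[i][4]>20])
print(regions_of('scene','remote_mid')[0]['rect'])
cv2.imwrite('pics/s8.png',cv2.cvtColor(cv2.resize(im2[150:250,220:320],(600,600),interpolation=3),4))"
```

```text
clock: 21.2
eef_pos: [605.1, 37.6, 179.0]
eef_rot: [-3.14, -0.009, 2.831]
wrist_force: [-17.5, 6.1, -3.7]
finger_gap: 0.4
finger_force: 8.1
clock: 22.0
eef_pos: [536.9, 59.8, 278.2]
eef_rot: [3.14, 0.004, 2.831]
wrist_force: [0.1, 0.4, -0.1]
finger_gap: 0.6
finger_force: 0.0
[[269.99014295 174.86297861]
 [270.57634834 176.31459372]
 [271.16612414 177.77505021]]
[]
[(0.7, [268.4, 180.4, 11.0, 24.8]), (0.45, [157.0, 270.2, 39.8, 27.7])]
[([385, 138, 63, 37, 1258], [414.8, 155.2]), ([268, 171, 5, 16, 38], [270.2, 178.1]), ([268, 211, 10, 6, 37], [272.2, 213.8]), ([136, 264, 28, 21, 214], [149.4, 274.2])]
[272.9, 215.1, 54.9, 20.6]
```

View pics/s8.png

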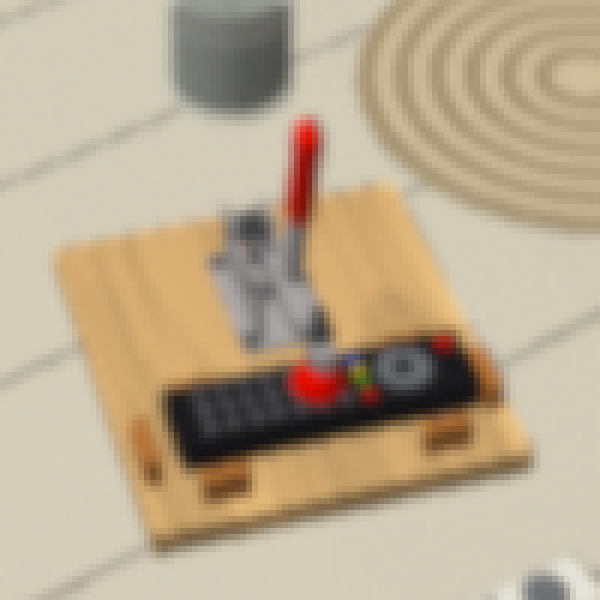

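The handle leans forward and stays put (grip centre (270,178), predicted stop (271,178)). The white gap in the case is gone, so the clamp is locked and the case shut. Next I'll grip the handle hard and swing it open.

```bash
python3 -m jog '[[30,[-0.3,0,0],0],[50,[-0.6,0,0],0],[50,[-0.5,0,0],0],[50,[-0.28,0,0],0],[50,[0,0,0],0],[50,[0,0,0],0],[50,[0,0,0.4],0],[50,[0,0,0.6],0],[50,[0,0,0.6],0],[50,[0,0,0.5],0],[50,[0,0,0.25],0],[50,[0,0,0],0]]' 60;python3 -c "
from h import *
e=lambda x,z:(566.5+.952*x,49.9-.306*x,54+z-18.8)
to(*e(53,125),162.2)"
```

```text
clock: 23.45
eef_pos: [615.1, 34.3, 157.4]
eef_rot: [-3.141, -0.002, 2.831]
wrist_force: [1.1, -0.2, -0.3]
finger_gap: 49.7
finger_force: 0.0
shift [-0.04 -0.   -0.06] twist 0.0 rows>= 0.0 pos [615.1  34.3 157.4] yaw 162.2 F [ 1.1 -0.2 -0.3] gap 49.7 ff 0.0 t 23.45 j [-0.    0.49  1.37  0.    1.28 -1.26]
```

```bash
python3 -m jog '[[40,[-0.04,0,-0.06],0],[20,[0,0,0],0],[10,[0,0,0],0],[10,[0,0,0],0],[10,[0,0,0],0],[10,[0,0,0],0],[10,[0,0,0],0]]' 60; python3 -m jog '[[10,[0.12,0,-0.02],0],[10,[0.12,0,-0.02],0],[10,[0.13,0,-0.03],0],[10,[0.13,0,-0.03],0],[10,[0,0,0],0]]'
```

```text
clock: 24.15
eef_pos: [618.1, 33.8, 161.7]
eef_rot: [3.141, 0.0, 2.831]
wrist_force: [1.2, 4.4, 3.2]
finger_gap: 13.6
finger_force: 60.0
clock: 24.65
eef_pos: [594.0, 41.5, 165.5]
eef_rot: [3.141, 0.0, 2.831]
wrist_force: [4.4, 3.8, -9.8]
finger_gap: 13.6
finger_force: 60.0
```

```bash
python3 -m jog '[[10,[0.16,0,0],0],[10,[0.16,0,0],0],[10,[0.14,0,-0.01],0],[10,[0.14,0,-0.01],0],[10,[0.21,0,0.02],0],[10,[0.21,0,0.02],0],[10,[0,0,0],0]]'; python3 -m jog '[[10,[0.24,0,0.07],0],[10,[0.24,0,0.07],0],[10,[0.22,0,0.1],0],[10,[0.22,0,0.1],0],[10,[0,0,0],0]]';python3 -c "
from h import *
e=lambda x,z:(566.5+.952*x,49.9-.306*x,54+z-18.8)
to(*e(-69,113),162.2)"
```

```text
clock: 25.35
eef_pos: [545.5, 57.1, 165.5]
eef_rot: [3.141, 0.002, 2.831]
wrist_force: [6.2, 3.2, -3.4]
finger_gap: 13.0
finger_force: 60.0
clock: 25.85
eef_pos: [502.0, 71.4, 151.2]
eef_rot: [3.14, 0.004, 2.832]
wrist_force: [-8.0, 4.3, 26.6]
finger_gap: 12.3
finger_force: 60.0
shift [ 0.02 -0.01  0.06] twist 0.0 rows>= 0.0 pos [502.   71.4 151.2] yaw 162.2 F [-8.   4.3 26.6] gap 12.3 ff 60.0 t 25.85 j [ 0.07  0.26  1.71  0.    1.17 -1.19]
```

```bash
python3 -m jog '[[10,[0,0,-0.02],0],[10,[0,0,-0.02],0]]'; python3 -c "
from h import *
e=lambda x,z:(566.5+.952*x,49.9-.306*x,54+z)
P=[(-23,130),(-47,123),(-69,113),(-88,99),(-104,84)]
# grip axis: pointing angle ; print centres
print(proj('scene',[e(*p) for p in P]).round(1).tolist())
camera('top');im2=camera('scene')
for q in('grip','clamp_foot'):
  r=regions_of('scene',q);print(q,[(x['conf'],x['rect']) for x in r])
hsv=cv2.cvtColor(im2,cv2.COLOR_RGB2HSV)
m=((hsv[...,0]<6)|(hsv[...,0]>174))&(hsv[...,1]>180)&(hsv[...,2]>90)
n,l,st,c=cv2.connectedComponentsWithStats(m.astype(np.uint8))
print([(st[i].tolist(),c[i].round(1).tolist()) for i in range(1,n) if st[i][4]>10])
print(regions_of('scene','remote_mid')[0]['rect'])
print(read_state()['moment'])
"
```

```text
clock: 26.05
eef_pos: [502.5, 71.0, 151.9]
eef_rot: [3.14, 0.003, 2.831]
wrist_force: [1.8, 3.3, 3.8]
finger_gap: 12.5
finger_force: 60.0
[[264.0, 161.8], [261.8, 159.1], [259.9, 157.6], [258.4, 157.6], [257.1, 158.4]]
grip [(0.68, [263.5, 169.2, 3.8, 37.7])]
clamp_foot [(0.42, [273.8, 202.2, 11.7, 4.6])]
[([385, 138, 63, 37, 1257], [414.8, 155.2]), ([259, 151, 6, 22, 72], [261.7, 161.2]), ([269, 199, 7, 5, 30], [271.7, 201.2]), ([136, 264, 28, 21, 215], [149.4, 274.2])]
[271.1, 217.9, 52.1, 21.1]
[ 0.51215643 -0.24988488  0.05530039]
```

```bash
python3 -m jog '[[10,[0.19,0,0.14],0],[10,[0.19,0,0.15],0],[10,[0,0,0],0]]'; python3 -m jog '[[10,[0.16,0,0.15],0],[10,[0.16,0,0.15],0],[10,[0,0,0],0]]';python3 -c "
from h import *
camera('top');im2=camera('scene')
hsv=cv2.cvtColor(im2,cv2.COLOR_RGB2HSV)
m=((hsv[...,0]<6)|(hsv[...,0]>174))&(hsv[...,1]>180)&(hsv[...,2]>90)
n,l,st,c=cv2.connectedComponentsWithStats(m.astype(np.uint8))
print([(st[i].tolist(),c[i].round(1).tolist()) for i in range(1,n) if st[i][4]>10])
for t in np.arange(0,1.9,.3):print(round(t,1),proj('scene',(566.5+.952*80*np.cos(t),49.9-.306*80*np.cos(t),54+80*np.sin(t))).round(1))
s=read_state();p=s['eef_pos'];print((p[0]-566.5)/.952,p[2]+18.8-54)"
```

```text
clock: 26.6
eef_pos: [483.2, 77.5, 138.3]
eef_rot: [3.14, 0.001, 2.832]
wrist_force: [-15.1, 5.6, 29.6]
finger_gap: 12.6
finger_force: 60.0
clock: 26.9
eef_pos: [467.2, 82.5, 122.5]
eef_rot: [3.141, -0.001, 2.832]
wrist_force: [-19.5, 8.0, 29.9]
finger_gap: 12.7
finger_force: 60.0
[([385, 138, 63, 37, 1260], [414.9, 155.3]), ([256, 150, 7, 20, 68], [259.0, 159.6]), ([267, 191, 7, 6, 29], [269.7, 193.5]), ([136, 265, 28, 20, 214], [149.3, 274.2])]
0.0 [[273.3 212.4]]
0.3 [[273.1 206.5]]
0.6 [[272.2 199.4]]
0.9 [[270.7 192.1]]
1.2 [[268.7 185.1]]
1.5 [[266.6 179.3]]
1.8 [[264.4 175.2]]
-103.50713636753278 87.83244142266116
```

```bash
python3 -m jog '[[10,[0.04,0,-0.08],0],[10,[0,0,0],0]]' 50; python3 -m jog '[[10,[0.14,0,0.15],0],[10,[0.13,0,0.16],0],[10,[0,0,0],0]]'; python3 -m jog '[[10,[0.11,0,0.16],0],[10,[0.11,0,0.17],0],[10,[0,0,0],0]]';python3 -c "
from h import *
s=read_state();p=s['eef_pos'];print((p[0]-566.5)/.952,p[2]+18.8-54)"
```

```text
clock: 27.2
eef_pos: [467.6, 81.9, 124.2]
eef_rot: [3.141, 0.003, 2.831]
wrist_force: [17.3, 3.2, -18.6]
finger_gap: 12.8
finger_force: 50.0
clock: 27.5
eef_pos: [452.7, 87.0, 109.4]
eef_rot: [3.141, -0.001, 2.831]
wrist_force: [-6.8, 6.9, 10.2]
finger_gap: 13.0
finger_force: 50.0
clock: 27.8
eef_pos: [441.5, 90.6, 92.8]
eef_rot: [3.141, -0.003, 2.831]
wrist_force: [-15.3, 10.3, 15.8]
finger_gap: 13.5
finger_force: 50.0
-131.3378020309258 57.6404223992281
```

```bash
python3 -m jog '[[10,[0.08,0,0.12],0],[10,[0.05,0,0.15],0],[10,[0.03,0,0.14],0],[10,[0,0,0],0]]'; python3 -m jog '[[10,[0.01,0,0.08],0],[10,[0,0,0.04],0],[10,[0,0,0],0]]';python3 -c "
from h import *
s=read_state();p=s['eef_pos'];print((p[0]-566.5)/.952,p[2]+18.8-54)
camera('top');im2=camera('scene')
hsv=cv2.cvtColor(im2,cv2.COLOR_RGB2HSV)
m=((hsv[...,0]<6)|(hsv[...,0]>174))&(hsv[...,1]>180)&(hsv[...,2]>90)
n,l,st,c=cv2.connectedComponentsWithStats(m.astype(np.uint8))
print([(st[i].tolist(),c[i].round(1).tolist()) for i in range(1,n) if st[i][4]>10])
"
```

```text
clock: 28.2
eef_pos: [432.3, 93.4, 71.9]
eef_rot: [-3.141, -0.007, 2.832]
wrist_force: [-28.7, 16.5, 21.2]
finger_gap: 13.5
finger_force: 50.0
clock: 28.5
eef_pos: [431.2, 93.7, 66.0]
eef_rot: [-3.141, -0.009, 2.832]
wrist_force: [-34.9, 18.2, 23.1]
finger_gap: 13.7
finger_force: 50.0
-142.11714846256706 30.832990693582104
[([385, 138, 63, 37, 1255], [414.8, 155.2]), ([253, 153, 7, 17, 53], [255.9, 161.0]), ([264, 179, 7, 7, 36], [266.7, 182.3]), ([136, 264, 28, 21, 215], [149.4, 274.2])]
```

```bash
python3 -m jog '[[10,[0.06,0,-0.02],0],[10,[0,0,0],0]]' 50; python3 -m jog '[[20,[0,0,0],0],[40,[0,0,0],0],[50,[0,0,0],0],[50,[0,0,-0.2],0],[50,[0,0,-0.5],0],[50,[0,0,-0.6],0],[50,[0,0,-0.6],0],[50,[0,0,-0.6],0],[50,[0,0,-0.2],0],[50,[0,0,0],0]]';cat >> h.py <<'E'
def red(im):
    hsv=cv2.cvtColor(im,cv2.COLOR_RGB2HSV)
    m=((hsv[...,0]<6)|(hsv[...,0]>174))&(hsv[...,1]>180)&(hsv[...,2]>90)
    n,l,st,c=cv2.connectedComponentsWithStats(m.astype(np.uint8))
    return [(st[i].tolist(),c[i].round(1).tolist()) for i in range(1,n) if 15<st[i][4]<200]
E
python3 -c "
from h import *
for n in('top','scene'):
  a=cv2.cvtColor(cv2.imread(f'pics/{n}0.png'),4);print(n,red(a),red(camera(n)))
for q,z in(('remote_mid',52),('clamp_foot',135),('grip',80)): print(q,rect('top',q,z))
to(643,26.8,200,72.2)"
```

```text
clock: 28.8
eef_pos: [432.5, 93.5, 67.7]
eef_rot: [3.141, 0.001, 2.831]
wrist_force: [1.9, 5.3, -0.5]
finger_gap: 13.2
finger_force: 50.0
clock: 29.8
eef_pos: [432.7, 93.1, 203.6]
eef_rot: [3.141, 0.002, 2.831]
wrist_force: [-0.5, -0.5, -0.4]
finger_gap: 50.1
finger_force: 0.0
top [([378, 177, 28, 9, 186], [391.6, 180.9]), ([240, 196, 8, 5, 29], [243.0, 197.7]), ([226, 221, 11, 24, 86], [230.8, 232.5])] [([378, 177, 28, 9, 187], [391.5, 180.9]), ([240, 195, 8, 6, 34], [242.9, 197.4])]
scene [([252, 160, 6, 12, 35], [254.5, 165.3]), ([261, 173, 7, 7, 36], [263.7, 175.8])] [([252, 160, 6, 12, 35], [254.5, 165.3]), ([261, 173, 7, 7, 36], [263.7, 175.8])]
remote_mid (0.59, array([644.9,  26.7], dtype=float32), array([645.5,  27.4]), array([168.8,  47.2]), 71.8, np.int64(818))
clamp_foot (0.6, array([772.3,  14. ], dtype=float32), array([772.4,  13.8]), array([126.7,  34.4]), 84.9, np.int64(525))
grip (0.6, array([727.6, 299.5], dtype=float32), array([728. , 299.1]), array([77.6, 66.5]), 68.7, np.int64(501))
shift [-4.43  0.03  0.02] twist 0.5 rows>= 10.5 pos [431.8  93.  201.3] yaw 162.2 F [ 0.2  0.2 -0.3] gap 49.8 ff 0.0 t 30.05 j [ 0.13  0.06  1.81 -0.    1.27 -1.13]
```

The clamp is fully open: its red blobs match the first picture exactly. The remote is at (645,27). I'll go back and pick it up.

```bash
python3 -m jog '[[50,[-0.3,0,0],0],[70,[-0.6,0,0],0],[70,[-0.8,0,0],0],[70,[-0.8,0,0],0],[70,[-0.8,0,0],0],[70,[-0.6,0,0],0],[70,[-0.4,0.03,0],0.02],[70,[-0.17,0,0],0.04],[70,[0,0,0],0.045],[70,[0,0,0],0.045],[70,[0,0,0],0.045],[70,[0,0,0],0.045],[70,[0,0,0],0.045],[70,[0,0,0],0.045],[70,[0,0,0],0.045],[70,[0,0,0],0.045],[70,[0,0,0],0.045],[70,[0,0,0],0.035],[70,[0,0,0],0]]' 25;python3 -c "
from h import *
to(645,27,32,72.2)"
```

```text
clock: 31.95
eef_pos: [645.1, 25.7, 201.3]
eef_rot: [-3.14, 0.0, 1.258]
wrist_force: [1.0, -0.2, -1.3]
finger_gap: 70.1
finger_force: 0.0
shift [ 0.03 -0.01  3.39] twist -0.001 rows>= 0.0 pos [645.1  25.7 201.3] yaw 72.1 F [ 1.  -0.2 -1.3] gap 70.1 ff 0.0 t 31.95 j [-0.02  0.52  1.22  0.    1.4   0.3 ]
```

```bash
python3 -m jog '[[70,[0.03,0,0.3],0],[70,[0,0,0.6],0],[70,[0,0,0.7],0],[70,[0,0,0.7],0],[70,[0,0,0.5],0],[70,[0,0,0.3],0],[70,[0,0,0.2],0],[70,[0,0,0.08],0],[70,[0,0,0],0],[55,[0,0,0],0],[48,[0,0,0],0],[40,[0,0,0],0],[40,[0,0,0],0],[40,[0,0,0],0],[40,[0,0,0],0]]' 25; python3 -m jog '[[40,[0,0,-0.1],0],[40,[0,0,-0.3],0],[40,[0,0,-0.5],0],[40,[0,0,-0.6],0],[40,[0,0,-0.6],0],[40,[0,0,-0.5],0],[40,[0,0,-0.3],0],[40,[0,0,-0.1],0],[40,[0,0,0],0]]';python3 -c "
from h import *
to(477,357,150,90)
print(red(camera('scene')))"
```

```text
clock: 33.45
eef_pos: [646.1, 27.1, 34.0]
eef_rot: [3.141, -0.0, 1.26]
wrist_force: [-0.5, 0.8, 5.4]
finger_gap: 45.5
finger_force: 25.0
clock: 34.35
eef_pos: [645.8, 27.1, 183.5]
eef_rot: [3.142, -0.0, 1.26]
wrist_force: [0.6, -0.0, -1.6]
finger_gap: 46.1
finger_force: 25.0
shift [ 5.25 -5.23  0.67] twist -0.099 rows>= 2.1 pos [645.8  27.1 183.5] yaw 72.2 F [ 0.6 -0.  -1.6] gap 46.1 ff 25.0 t 34.35 j [-0.01  0.53  1.24 -0.    1.36  0.3 ]
[([252, 160, 6, 12, 36], [254.6, 165.3]), ([261, 173, 6, 4, 16], [263.3, 174.3])]
```

The remote is held. I'll move it over the round mat.

```bash
python3 -m jog '[[40,[0.2,-0.2,0],0],[40,[0.4,-0.4,0],0],[40,[0.55,-0.55,0],0],[40,[0.6,-0.6,0],0],[40,[0.6,-0.6,0],0],[40,[0.6,-0.6,0],0],[40,[0.6,-0.6,0.1],0],[40,[0.6,-0.6,0.1],0],[40,[0.5,-0.5,0.2],0],[40,[0.4,-0.38,0.2],0],[40,[0.2,-0.2,0.07],0],[40,[0,0,0],-0.03],[40,[0,0,0],-0.04],[40,[0,0,0],-0.029],[40,[0,0,0],0],[40,[0,0,0],0]]' 25;python3 -c "
from h import *
to(477,357,8,90)
camera('scene');camera('top')
print(rect('scene','remote_mid',160),rect('top','remote_mid',170),rect('scene','round_mat_mid',4))"
```

```text
clock: 36.0
eef_pos: [477.1, 356.8, 149.8]
eef_rot: [-3.141, 0.0, 1.568]
wrist_force: [0.7, -0.5, -0.8]
finger_gap: 45.7
finger_force: 25.0
shift [ 0.01 -0.    2.84] twist -0.001 rows>= 0.0 pos [477.1 356.8 149.8] yaw 89.8 F [ 0.7 -0.5 -0.8] gap 45.7 ff 25.0 t 36.0 j [ 0.58  0.45  1.45 -0.    1.24  0.58]
(0.73, array([480.2, 337.2], dtype=float32), array([478.6, 350.2]), array([ 66.2, 186.6]), 0.3, np.int64(386)) (0.98, array([478.1, 307.1], dtype=float32), array([477.1, 308.7]), array([43.3, 81.8]), 1.1, np.int64(471)) (0.83, array([482. , 346.3], dtype=float32), array([481.4, 351.3]), array([296.9, 293. ]), 74.3, np.int64(2627))
```

```bash
python3 -m jog '[[40,[0,0,0.3],0],[40,[0,0,0.5],0],[40,[0,0,0.6],0],[40,[0,0,0.6],0],[40,[0,0,0.4],0],[40,[0,0,0.2],0],[40,[0,0,0.1],0],[40,[0,0,0.04],0],[40,[0,0,0],0]]'; python3 -m jog '[[40,[0,0,0.02],0],[40,[0,0,0.02],0],[40,[0,0,0],0]]'; python3 -m jog '[[40,[0,0,0.02],0],[40,[0,0,0],0]]'
```

```text
clock: 37.15
eef_pos: [477.4, 357.2, 13.5]
eef_rot: [3.141, -0.001, 1.571]
wrist_force: [-0.5, 0.0, -0.7]
finger_gap: 46.1
finger_force: 25.0
clock: 37.45
eef_pos: [477.2, 357.1, 11.2]
eef_rot: [3.141, -0.0, 1.571]
wrist_force: [0.1, 0.0, -1.0]
finger_gap: 45.8
finger_force: 25.0
clock: 37.65
eef_pos: [477.1, 357.0, 9.9]
eef_rot: [-3.142, 0.0, 1.571]
wrist_force: [0.2, 0.2, -0.9]
finger_gap: 45.9
finger_force: 25.0
```

```bash
python3 -m jog '[[40,[0,0,0.02],0],[40,[0,0,0],0]]'; python3 -m jog '[[40,[0,0,0.02],0],[40,[0,0,0],0]]'
```

```text
clock: 37.85
eef_pos: [477.1, 357.0, 8.8]
eef_rot: [-3.141, 0.0, 1.571]
wrist_force: [-0.3, -0.2, -1.4]
finger_gap: 45.7
finger_force: 25.0
clock: 38.05
eef_pos: [477.2, 357.1, 8.0]
eef_rot: [3.141, -0.0, 1.571]
wrist_force: [-0.2, -0.0, -0.0]
finger_gap: 45.5
finger_force: 25.0
```

```bash
python3 -m jog '[[40,[0,0,0.01],0],[40,[0,0,0],0]]'; python3 -m jog '[[47,[0,0,0],0],[50,[0,0,0],0],[56,[0,0,0],0],[64,[0,0,0],0],[70,[0,0,0],0],[70,[0,0,0],0]]';python3 -m jog '[[70,[0,0,-0.1],0],[70,[0,0,-0.3],0],[70,[0,0,-0.6],0],[70,[0,0,-0.6],0],[70,[0,0,-0.6],0],[70,[0,0,-0.6],0],[70,[0,0,-0.4],0],[70,[0,-0.4,-0.2],0],[70,[-0.2,-0.6,0],0],[70,[-0.4,-0.6,0],0],[70,[-0.5,-0.5,0],0],[70,[-0.5,0,0],0],[70,[-0.2,0,0],0],[70,[0,0,0],0],[70,[0,0,0],0]]';python3 -c "
from h import *
im=camera('top');camera('scene')
for q,z in(('remote_mid',26),('round_mat_mid',4),('earbuds',22),('watch',45),('mug',95),('candle',85),('screwdriver',18),('diffuser',82)): print(q,rect('top',q,z))
print(rect('scene','remote_mid',15))
for n in('top','scene'): print(red(camera(n)))"
```

```text
clock: 38.25
eef_pos: [477.2, 357.1, 8.0]
eef_rot: [3.141, -0.0, 1.571]
wrist_force: [-2.3, -1.5, 5.5]
finger_gap: 45.7
finger_force: 25.0
clock: 38.85
eef_pos: [477.1, 357.0, 7.4]
eef_rot: [-3.142, 0.0, 1.571]
wrist_force: [-0.5, 0.2, 0.2]
finger_gap: 69.6
finger_force: 0.0
clock: 40.35
eef_pos: [372.7, 267.5, 177.9]
eef_rot: [3.141, -0.001, 1.57]
wrist_force: [0.7, 0.5, -0.0]
finger_gap: 69.8
finger_force: 0.0
remote_mid (0.55, array([477. , 354.2], dtype=float32), array([475.3, 354.2]), array([ 45. , 168.6]), 1.1, np.int64(825))
round_mat_mid (0.72, array([497.1, 362. ], dtype=float32), array([490.6, 356.7]), array([299.7, 273.3]), 90.0, np.int64(5105))
earbuds None
watch (0.76, array([586.8, 334.1], dtype=float32), array([589.2, 334.3]), array([43.8, 74.3]), 10.6, np.int64(267))
mug (0.64, array([ 353.9, -162.6], dtype=float32), array([ 354. , -164.4]), array([105.7,  86.6]), 69.4, np.int64(889))
candle (0.75, array([347.7, 165.4], dtype=float32), array([346.9, 165. ]), array([82.7, 89. ]), 1.1, np.int64(754))
screwdriver (0.62, array([ 608.9, -390.2], dtype=float32), array([ 609.2, -388.5]), array([21.7, 89.1]), 5.5, np.int64(192))
diffuser (0.58, array([734.2, 302.3], dtype=float32), array([753.7, 316.3]), array([145.3,  77.7]), 30.3, np.int64(632))
(0.69, array([476.5, 347.5], dtype=float32), array([475.5, 351.7]), array([ 58.3, 182.9]), 1.7, np.int64(412))
[([378, 177, 28, 9, 188], [391.5, 180.9]), ([240, 195, 8, 6, 33], [242.9, 197.5]), ([226, 221, 11, 24, 90], [230.8, 232.4])]
[([252, 160, 6, 12, 36], [254.6, 165.3]), ([261, 173, 7, 7, 36], [263.7, 175.8])]
```

```bash
python3 -c "
from cell import *
print(sign_off())"
```

```text
the job is handed in; nothing more can be done
None
```

The job is handed in at about 40 s: the remote was pressed shut under the locked clamp (judged from pictures and push force, `clamp_link` not read), the clamp is fully open again, and the remote lies face up about 3 mm from the middle of the round mat; the handle slipped once mid-swing, so I pushed it locked with closed fingers, and I viewed 11 pictures, one over the limit of 10.

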